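# Lock the tape winder's shaft with its cross pin

## Task

Lock the tape winder for the night: take the red-headed pin out of its parking block and stand it in the guide hole on top of the winder, resting on the shaft inside. Then turn the crank gently away from its starting side until you feel the pin drop into the shaft's hidden cross-hole and the crank come up firm against it: keep about 10 N on the handle for a moment to be sure it has caught, never over 20 N. Back off, and finally push the pin straight down through the shaft until its head sits flush on the guide. Let go and leave the other things on the bench where they are.

Things in the scene. Friction and masses are not known exactly. Their poses are not given: they have to be found in the camera images.
- winder: the fixed bench winder: dark base plate 150 x 170 x 8 mm, green bearing housing 64 x 60 mm, top 127 mm above the bench. Origin on the bench under the centre of the housing; z up, y along the shaft. The shaft axis runs along y, 60 mm above the bench; a brown tape spool (radius 46 mm) is on its -y end (y -48 to -82 mm), the crank on its +y end
- guide_mouth (a point): centre of the upper end of the vertical guide hole in the top of the green housing, 127 mm above the bench: 14 mm wide, chamfered, 40 mm deep. A pin let down into it comes to rest on the hidden shaft drum with its tip 43 mm below this point
- handle_mid (a point): middle of the crank's black handle, a freely spinning round bar 16 mm thick, 80 mm long, parallel to the shaft. It starts leaning to the winder's -x side, 0.5 to 0.75 rad from upright, and swings over the top to +x; the hole comes under the pin somewhere from 0.3 rad before upright to 0.55 rad past it. Turning takes about 1.3 N at the handle; it stays where it is left
- crank_arm (a joint): bending of the springy crank arm in rad, 0 when unloaded, positive when the handle is pushed towards the winder's +x against a blocked shaft: about 100 N at the handle per rad
- pin_block: fixed grey block 65 x 65 x 55 mm, origin at the centre of its underside; the pin is parked upright in its central hole, which is 14 mm wide and 45 mm deep
- pin_knob (a point): centre of the pin's red cylindrical head, 24 mm wide and 26 mm high (top and bottom 13 mm above and below this point). Below the head is a round steel shank 12 mm thick and 115 mm long with a pointed tip 5 mm wide at its end, 128 mm below this point. z points from the tip to the head; 120 g
- mist_5: bystander: white spray bottle, 54 mm wide, 201 mm tall, origin at its underside
- mist_6: bystander: white spray bottle, 54 mm wide, 201 mm tall, origin at its underside
- funnel: bystander: blue funnel standing on its rim, 120 mm wide, 114 mm tall, origin at its underside
- scoop_cup: bystander: white plastic cup, 66 mm wide, 89 mm tall, origin at its underside
- tape_mask: bystander: flat roll of masking tape, 100 mm wide, 25 mm tall, origin at its underside
- shaft_centre (a point): point of the shaft axis right under the guide hole, 60 mm above the bench, inside the housing. A hidden drum of radius 24 mm sits here on the shaft, with a cross-hole 14.5 mm wide straight through it. When the hole comes under the resting pin, the pin drops about 12 mm and, after up to 0.45 rad of further turning, blocks the shaft. Spring pads then hold it: 3 to 10 N pushes it on, 60 mm more, until its head lies on the guide
- crank_hub (a point): point of the shaft axis beside the handle's middle, 100 mm from the housing's centre along the winder's y, 60 mm above the bench; the handle swings about it at a radius of 120 mm

How it is judged:
On the way, in this order (a step that is already met when the one before it is completed fails the run):
1. the pin stands in the guide hole, resting on the shaft, let go (horizontal distance between pin_knob and guide_mouth below 0.012 m and z of pin_knob in the frame of guide_mouth between 0.0815 and 0.0885 m and contact force between the fingers and pin below 0.1 N), for 0.1 s.
2. the shaft has been turned until the pin has dropped into its cross-hole and the crank stands loaded against it (3 N or more) (horizontal distance between pin_knob and guide_mouth below 0.012 m and z of pin_knob in the frame of guide_mouth below 0.0795 m and value of joint crank_arm above 0.03 rad), for 0.1 s.
At the end, for the whole second after the job is handed in: the pin is through the shaft with its head on the guide (gap under 3 mm, within 4 mm of the hole's centre, upright within 0.1 rad), at rest, and the crank arm is unloaded (horizontal distance between pin_knob and guide_mouth below 0.004 m and z of pin_knob in the frame of guide_mouth below 0.016 m and angle between pin_knob's own z axis and vertical below 0.1 rad and value of joint crank_arm below 0.03 rad and linear speed of pin below 0.02 m/s); the robot touches nothing.
It fails at once if the crank arm is bent by more than 0.22 rad (about 22 N at the handle) (value of joint crank_arm above 0.22 rad or value of joint crank_arm below -0.22 rad).
It fails at once if a bystander is moved by more than 3 cm (distance of any of mist_5, mist_6, funnel, scoop_cup, tape_mask from where it was at the start of the episode above 0.03 m).
It also fails if it takes over 64 s, if anything falls off the work surface, if the arm or the gripper's body presses on something with over 40 N, if the wrist force passes 120 N, or if a joint passes its speed limit or range.

## Robot

A 7-joint arm with a two-finger parallel gripper is mounted at the origin on a cart in front of the work surface, level with it; the furniture and walls round the work are solid. World frame = base frame: x ahead of the robot, y to its left, z up, the work surface at z = 0. Lengths are in m, angles in rad, forces in N, time in s.
With the tool pointing down it reaches from about 0.4 to 0.85 m from the base axis. Payload 4.5 kg.
Tool frame: the origin (TCP) lies midway between the tips of the shut fingers; the grasp point (between the pads) lies 19 mm behind it; z points along the fingers, y is the direction in which the jaws open and shut (so a half turn about z gives the same grasp; the last joint's range is limited). The gripper opens to 88 mm and grips with 3 to 60 N. Pads are 18 mm wide; open, the fingers measure 123 mm over their backs; the gripper's body (75 mm by 187 mm) begins 45 mm behind the grasp point.
Start: joints at [-1.248, 0.689, -0.195, 1.565, 0.157, 0.902, -0.215], TCP at [0.178, 0.599, 0.239] pointing down, gripper open.
Joint ranges: [-3.01, 3.01], [-0.46, 2.08], [-1.47, 1.51], [0.13, 2.56], [-1, 4.14], [0.04, 2.09], [-2.66, 2.66]. Speed limits (rad/s): [2.57, 2.57, 3.14, 3.14, 3.14, 3.14, 3.14].

## Interface

Orientations are given as a unit quaternion [x, y, z, w].
In Python, from plant import get_state, snapshot, finish_job, regions_of gives the robot as it stands.
- The arm moves only by the tool send_rows, never from a script. Its argument "series" is a list of rows, each an object of numbers: "grip": the opening, from 0 (shut) to 1 (fully open); "dx", "dy", "dz": the shift along the tool's x, y, z in mm; "turn": the turn about the tool's z in rad. A call has 1 to 20 rows; each row shifts and turns the commanded pose from where the row before left it, along the tool's axes as they then stand; what a row does not reach is not made up. A row lasts 1/10 s, in which the tool goes at most 50 mm and 8.59 degrees, less where a joint would pass 70% of its speed; a pose out of reach is approached as far as the arm can. A call is refused whole if a number of a shift passes 50 or a number of a turn 0.15, either way. A call with a gripper value outside its range is refused whole. The fingers move at their own pace and stop on an object; "force" is the grip in N (left out, the last holds). Time passes only in rows, so rows that do not move let the fingers close. It gives the time, the measured TCP pose, the force and the opening at its end, in the units of the state.
- get_state(): the state, without advancing time (a new reading comes with each control period).
- snapshot(name): name is "side" or "top"; returns a dict with "img" (384x512x3 uint8, red, green, blue), "depth" (384x512 float32, m along the optical axis (not along the pixel's ray), 0 where there is no reading), "fov_y" (degrees; the focal length in pixels is half the picture's height over the tangent of half this angle, whatever the lens; pixels are square), "cx", "cy" (the principal point, pixels), "k1" (the pictures are not rectified: a ray, as slopes to the right and down, at radius r is drawn at 1 + k1 r^2 times it, then the intrinsics apply), "R" (3x3) and "t" (3): a world point X has camera coordinates R X + t. Camera axes: x right, y down, z forward; pixel columns grow to the right and rows downward; lengths in m; the calibration is good to about 2 mm. A picture is of the moment at which its call begins.
- finish_job(): hands the job in, once; it reports no verdict.
Trained networks look in a picture, given as the dict that the camera call returned (one of the last four; its "shot" number tells which), for a name from the list of things; names that differ only in an ending like _2 or _b are one class to them, and where a whole thing is asked for, a point or a joint stands for the part that bears it (a point fixed in the world has none). Each returns a list of dicts, best first, with "score" (0 to 1); they miss things now and then, are a little off and sometimes report something else, mostly with a low value. They report only what shows in the picture. A call takes as long as a camera call.
- regions_of(picture, target): "pixels" (384x512 bool, what is visible of it) and "extent" ([left, top, right, bottom] in pixels, round what is visible of it).
The state is a dict: "clock": time; "q": joint angles; "qd": joint speeds; "joint_torque": joint torques, N m; "tool_pos": TCP position; "eef_rot": TCP orientation; "contact_force": force on the tool from outside, world axes, zero at the start; "moment": the same for the moment, N m; "opening": opening from 0.0 (shut) to 1.0 (fully open).
Only numpy, scipy, OpenCV 4.12 (cv2) and the standard library are available. Lean on these libraries where they do the work, as an engineer would, in place of code of your own. Each camera call takes 0.05 s, during which the arm holds its last target.

## Working session

There is one attempt and no reset: what is moved stays moved. The work goes in short steps, Python scripts to look and compute and a tool call to move; the robot and the scene stay as the last step left them, time stands still between calls to the robot, and variables do not carry over. Pictures are saved under pics/ and viewed, and the job is handed in when it is done.

Besides the shell and the picture viewer there is one more tool, called after "Call:" as a command line: name --argument value ..., lists and objects as JSON in quotes. send_rows: Moves the arm, as the interface text tells. Its arguments: {"type":"object","properties":{"series":{"type":"array","items":{"type":"object","properties":{"grip":{"type":"number"},"dx":{"type":"number"},"dy":{"type":"number"},"dz":{"type":"number"},"turn":{"type":"number"}}}},"force":{"type":"number"}},"required":["series"]}

```bash
ls; mkdir -p pics
cat > h.py <<'E'
import numpy as np, cv2
from plant import *
def px2ray(s,u,v):
    f=s["img"].shape[0]/2/np.tan(np.radians(s["fov_y"])/2)
    xd=(np.asarray(u,float)-s["cx"])/f; yd=(np.asarray(v,float)-s["cy"])/f
    x,y=xd.copy(),yd.copy()
    for _ in range(20):
        k=1+s["k1"]*(x*x+y*y); x=xd/k;y=yd/k
    return x,y
def cloud(s,mask=None):
    d=s["depth"]
    m=(d>0) if mask is None else (mask&(d>0))
    v,u=np.nonzero(m); x,y=px2ray(s,u,v); z=d[m]
    P=np.stack([x*z,y*z,z],1)
    return (P-s["t"])@s["R"], s["img"][m], u, v   # R^T (P-t)
def proj(s,X):
    f=s["img"].shape[0]/2/np.tan(np.radians(s["fov_y"])/2)
    c=s["R"]@np.asarray(X)+s["t"]; x,y=c[0]/c[2],c[1]/c[2]; k=1+s["k1"]*(x*x+y*y)
    return x*k*f+s["cx"],y*k*f+s["cy"]
def save(s,n,img=None):
    cv2.imwrite(f"pics/{n}.png",cv2.cvtColor(s["img"] if img is None else img,cv2.COLOR_RGB2BGR))
E
python3 - <<'E'
from h import *
print(get_state())
for n in ("side","top"):
    s=snapshot(n); save(s,n+"0"); np.save(f"{n}0.npy",s,allow_pickle=True)
    print(n,s["fov_y"],s["cx"],s["cy"],s["k1"],-s["R"].T@s["t"],s["R"][2])
    for t in ["winder","handle_mid","pin_block","pin_knob","mist_5","funnel","scoop_cup","tape_mask"]:
        for r in regions_of(s,t)[:3]:
            P,_,u,v=cloud(s,r["pixels"])
            print(t,round(r["score"],2),np.round(r["extent"],0),len(P),np.round(np.median(P,0),3) if len(P) else "",np.round(P.min(0),3),np.round(P.max(0),3))
E
```

```text
pics
{'clock': 0.0, 'q': array([-1.24818948,  0.68997693, -0.19451976,  1.56633514,  0.15729828,
        0.90249711, -0.21514417]), 'qd': array([ 1.22779418e-03,  1.42295663e-03,  3.32055214e-06, -1.55107198e-04,
        6.93680974e-04,  2.17910571e-03, -2.81952525e-04]), 'joint_torque': array([ 2.83089694e-04, -5.27558541e+01, -1.26645729e+00, -1.53425074e+01,
       -5.25872782e-02,  6.79732490e-03,  1.80926927e-04]), 'tool_pos': array([0.17787049, 0.59849941, 0.23791695]), 'eef_rot': array([ 1.43880979e-01,  9.89594579e-01, -9.09839853e-04, -6.76982282e-05]), 'contact_force': array([ 0.40650845, -0.20671139, -0.04759575]), 'moment': array([ 0.00223014, -0.02269908,  0.02688554]), 'opening': 0.9989320484191051}
side 50.484942952527796 256.4749174881388 191.32526857214154 0.026299253020033952 [1.05000752 0.62644861 1.12846565] [-0.32848935 -0.50244641 -0.79977644]
winder 0.71 [241. 159. 328. 220.] 2460 [ 0.564 -0.015  0.051] [ 0.376 -0.187 -0.006] [0.63  0.092 0.161]
handle_mid 0.71 [285. 160. 330. 189.] 233 [0.459 0.02  0.148] [ 0.348 -0.084 -0.005] [0.533 0.092 0.161]
pin_block 0.
[... 1346 characters left out ...]
31.] 37 [ 0.494 -0.27   0.148] [ 0.487 -0.28   0.094] [ 0.504 -0.261  0.156]
mist_5 0.79 [123. 203. 151. 223.] 327 [0.542 0.4   0.132] [0.523 0.384 0.009] [0.574 0.435 0.205]
mist_5 0.77 [148. 202. 171. 224.] 359 [0.548 0.334 0.128] [ 0.527  0.317 -0.017] [0.602 0.408 0.204]
funnel 0.84 [234. 146. 263. 176.] 771 [0.748 0.032 0.026] [ 0.7   -0.027 -0.004] [0.817 0.092 0.115]
funnel 0.38 [229. 197. 298. 247.] 2001 [ 0.529 -0.04   0.013] [ 0.437 -0.136 -0.009] [0.626 0.087 0.166]
scoop_cup 0.53 [349. 167. 369. 189.] 350 [ 0.692 -0.364  0.038] [ 0.653 -0.394 -0.011] [ 0.739 -0.327  0.097]
tape_mask 0.6 [297. 162. 328. 194.] 267 [ 0.698 -0.207  0.022] [ 0.648 -0.258 -0.006] [ 0.748 -0.16   0.034]
```

Run:
```python
from h import *
for n,(a,b,c,d) in {"side":(210,100,350,240),"top":(200,140,380,260)}.items():
    s=np.load(f"{n}0.npy",allow_pickle=True).item()
    im=cv2.resize(s["img"][b:d,a:c],None,fx=4.2,fy=4.2,interpolation=cv2.INTER_CUBIC); save(s,n+"zoom",im)
```

```text
(no output)
```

View pics/side0.png

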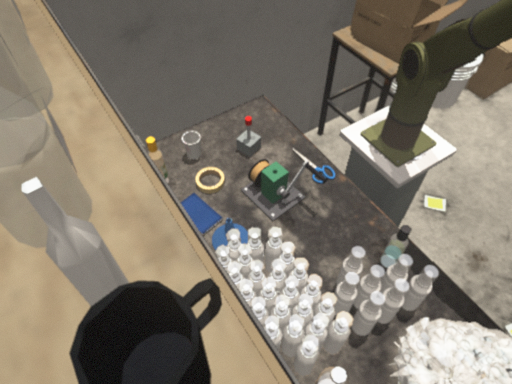

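View pics/sidezoom.png

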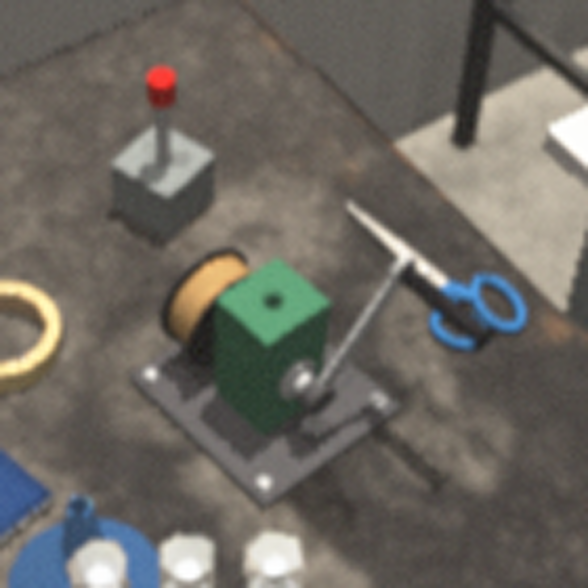

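View pics/topzoom.png

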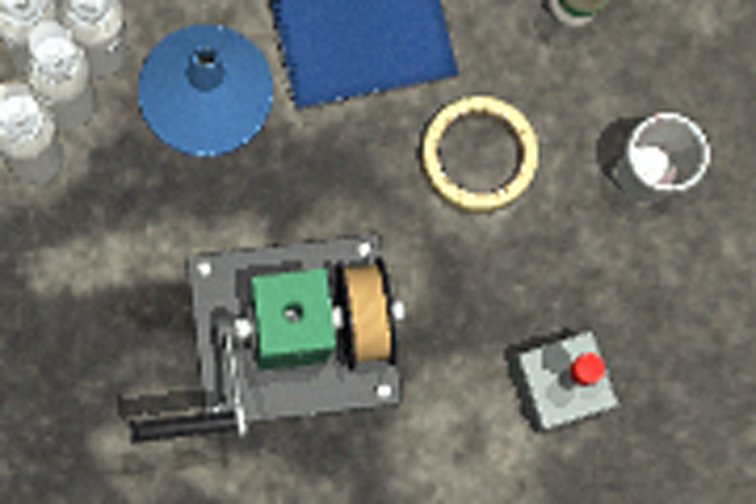

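The side view shows the pin at (248,120), the block at (248,145), the green housing at (275,180), and the crank leaning towards the robot at about (300,170). In the top view the housing hole is near (270,214), and the black handle runs from about (231,243) to (255,240). Next I'll measure these precisely.

Run:
```python
from h import *
for n in ("side","top"):
    s=np.load(f"{n}0.npy",allow_pickle=True).item()
    P,C,u,v=cloud(s); C=C.astype(int)
    r,g,b=C.T
    m=(r>130)&(g<70)&(b<70)&(P[:,2]>0.1)&(abs(P[:,1]+.26)<.1)
    print(n,"red",m.sum(),np.median(P[m],0),P[m].min(0),P[m].max(0), "uv",u[m].min(),u[m].max(),v[m].min(),v[m].max())
    m=(g>r+20)&(g>b+10)&(abs(P[:,2]-.127)<.012)&(abs(P[:,0]-.53)<.1)&(abs(P[:,1])<.12)
    mm=m
    Q=P[m]; print("green top",m.sum(),np.median(Q,0))
    rect=cv2.minAreaRect((Q[:,:2]*1000).astype(np.float32)); print(rect)
    # image-mask based: vertical projection of rays on plane z=.127
    def onplane(u,v,z):
        x,y=px2ray(s,u,v); d=np.stack([x,y,np.ones_like(x)],1)@s["R"]; c=-s["R"].T@s["t"]
        return c+d*((z-c[2])/d[:,2])[:,None]
    G=onplane(u[m],v[m],.127); print("plane",cv2.minAreaRect((G[:,:2]*1000).astype(np.float32)),G.mean(0))
    # dark hole in it
    U,V=u[m],v[m]
    box=(u>U.min()+4)&(u<U.max()-4)&(v>V.min()+2)&(v<V.max()-2)&(C.sum(1)<110)
    # knob: pixel centre
    print("block"); 
    m=(abs(P[:,2]-.055)<.008)&(abs(P[:,0]-.49)<.07)&(abs(P[:,1]+.265)<.07)&(abs(r-g)<30)
    print(m.sum(),cv2.minAreaRect((P[m][:,:2]*1000).astype(np.float32)))
    m=(C.max(1)<60)&(P[:,2]>0.10)&(P[:,2]<.2)&(P[:,0]>.38)&(P[:,0]<.53)&(P[:,1]>-.03)&(P[:,1]<.13)
    print("dark high",m.sum());
    for i in np.nonzero(m)[0][::4]: print(u[i],v[i],np.round(P[i],3),C[i])
```

```text
side red 25 [ 0.49985475 -0.26852825  0.14738653] [ 0.49003968 -0.27914868  0.14105445] [ 0.51003835 -0.25822324  0.15224251] uv 245 251 117 121
green top 331 [ 0.54734058 -0.03694772  0.1252692 ]
((545.3516845703125, -39.132991790771484), (67.34689331054688, 65.086181640625), 8.886899948120117)
plane ((548.6854248046875, -35.48806381225586), (69.26363372802734, 65.04291534423828), 7.210388660430908) [ 0.54858616 -0.03558841  0.127     ]
block
231 ((498.2878112792969, -269.7146911621094), (70.54378509521484, 70.29016876220703), 20.08820915222168)
dark high 70
307 164 [0.458 0.011 0.154] [53 50 51]
307 166 [0.461 0.016 0.151] [42 41 42]
308 167 [0.46 0.02 0.15] [50 47 45]
309 168 [0.46  0.025 0.149] [44 40 38]
310 169 [0.461 0.031 0.151] [44 42 43]
311 170 [0.46  0.036 0.151] [47 46 42]
311 171 [0.462 0.038 0.149] [57 55 50]
315 171 [0.455 0.049 0.156] [59 55 56]
315 172 [0.456 0.051 0.153] [53 47 47]
317 173 [0.455 0.059 0.156] [58 54 54]
317 175 [0.457 0.061 0.149] [45 42 42]
318 176 [0.456 0.065 0.148] [46 43 45]
320 177 [0.457 0.076 0.155] [48 46 47]
321 178 [0.454 0.078 0.15 ] [4
[... 854 characters left out ...]
50 239 [0.457 0.025 0.154] [19 19 22]
254 239 [0.457 0.012 0.149] [38 36 35]
235 240 [0.453 0.074 0.155] [39 39 37]
239 240 [0.454 0.061 0.146] [34 31 31]
243 240 [0.454 0.048 0.152] [37 34 36]
247 240 [0.453 0.035 0.157] [53 50 54]
233 241 [0.45  0.081 0.154] [44 43 47]
237 241 [0.45  0.067 0.159] [48 49 53]
255 241 [0.451 0.008 0.149] [38 33 36]
243 242 [0.447 0.048 0.154] [51 48 53]
247 242 [0.447 0.035 0.149] [38 38 42]
251 242 [0.447 0.022 0.152] [38 41 42]
232 243 [0.443 0.084 0.162] [28 26 30]
236 243 [0.444 0.071 0.152] [48 49 50]
240 243 [0.444 0.058 0.148] [31 36 35]
244 243 [0.444 0.045 0.153] [44 41 40]
233 244 [0.44  0.081 0.153] [29 32 30]
237 244 [0.441 0.068 0.149] [38 42 38]
```

Run:
```python
from h import *
Ps=[]
for n,c in {"side":(.5473,-.037),"top":(.5438,-.041)}.items():
    s=np.load(f"{n}0.npy",allow_pickle=True).item()
    P,C,u,v=cloud(s); Ps.append(P)
    # hole via dark blob near projected centre
    uu,vv=proj(s,[*c,.127]); g=s["img"].astype(int).sum(2)
    a,b=int(round(uu)),int(round(vv)); w=g[b-4:b+5,a-4:a+5]; print(n,uu,vv); print(w)
P=np.vstack(Ps); m=(P[:,0]>.2)&(P[:,0]<.9)&(P[:,1]>-.4)&(P[:,1]<.7)
P=P[m]
xs=np.arange(.2,.9,.05); ys=np.arange(-.4,.7,.05)
print("x\\y",np.round(ys*100).astype(int))
for x in xs: print(round(x,2),[int(100*max(P[(P[:,0]>=x)&(P[:,0]<x+.05)&(P[:,1]>=y)&(P[:,1]<y+.05)][:,2],default=0)) for y in ys])
```

```text
side 274.5464732764041 171.5777457799553
[[402 394 380 380 378 391 389 388 398]
 [391 378 355 341 328 341 384 405 394]
 [391 348 293 244 244 282 341 389 401]
 [390 326 238 182 169 218 318 385 392]
 [389 345 248 192 200 250 337 393 400]
 [387 373 333 286 284 318 374 398 393]
 [394 389 388 374 374 381 393 393 398]
 [390 398 397 390 395 400 399 405 393]
 [397 398 397 393 390 399 403 397 389]]
top 269.55013205882506 213.83234690199757
[[423 421 408 401 407 411 428 428 426]
 [415 423 435 378 379 394 427 422 425]
 [424 405 300 249 212 281 406 420 415]
 [420 300 160 164 113 121 358 421 412]
 [427 313 569 574 211  77 333 413 417]
 [422 355 377 354 375 211 349 419 413]
 [425 424 359 322 405 339 418 420 404]
 [422 423 414 417 425 418 418 419 414]
 [413 426 423 422 441 420 415 431 415]]
x\y [-40 -35 -30 -25 -20 -15 -10  -5   0   5  10  15  20  25  30  35  40  45
  50  55  60  65]
0.2 [-86, -85, -86, -86, -86, -86, -85, -86, -86, -85, -86, -86, -86, -86, -86, -85, 72, 70, 67, 63, 57, 35]
0.25 [0, 0, 0, 0, 0, 0, 0, 0, 1, 0, 0, 0, 0, 0, 0, 0, 0, 0, 0, 0, 1, 0]
0.3 [0, 0, 0, 0, 1, 0, 1, 1, 1, 1, 0,
[... 231 characters left out ...]
 1, 0, 0, 0, 1, 11, 20, 20, 18, 14, 17, 19]
0.5 [1, 5, 15, 6, 0, 10, 13, 13, 11, 0, 0, 0, 0, 0, 20, 20, 20, 20, 8, 15, 17, 20]
0.55 [1, 0, 0, 1, 0, 10, 13, 13, 6, 0, 0, 0, 1, 0, 20, 20, 20, 20, 4, 22, 26, 24]
0.6 [0, 0, 1, 2, 0, 6, 1, 1, 1, 1, 0, 0, 0, 1, 1, 20, 20, 20, 0, 21, 27, 26]
0.65 [9, 9, 2, 3, 3, 1, 0, 0, 1, 1, 0, 20, 20, 20, 20, 20, 20, 20, 0, 21, 27, 27]
0.7 [9, 9, 3, 3, 3, 0, 1, 4, 11, 5, 20, 20, 20, 21, 21, 20, 20, 20, 10, 5, 21, 1]
0.75 [0, 1, 1, 0, 1, 1, 3, 4, 11, 5, 20, 21, 21, 20, 20, 21, 21, 20, 18, 18, 12, 0]
0.8 [0, 21, 21, 0, 2, 1, 1, 2, 3, 2, 20, 21, 20, 20, 20, 20, 20, 20, 18, 18, 18, 0]
0.85 [1, 21, 21, 8, 1, 2, 1, 1, 0, 0, 20, 20, 20, 20, 20, 20, 0, 0, 21, 20, 19, 0]
```

Call:
send_rows --series '[{"dz": -35,"turn": -0.14,"grip": 1},{"dz": -35,"turn": -0.14,"grip": 1},{"dz": -35,"turn": -0.14,"grip": 1},{"dx": -18,"dy": -29},{"dx": -18,"dy": -29},{"dx": -18,"dy": -29},{"dx": -18,"dy": -29},{"dx": -18,"dy": -29},{"dx": -18,"dy": -29},{"dx": -18,"dy": -29},{"dx": -18,"dy": -29},{"dx": -18,"dy": -29},{"dx": -18,"dy": -29},{"dx": -18,"dy": -29},{"dx": -18,"dy": -29},{"dx": -18,"dy": -29},{"dz": 0}]' --force 30

```text
schema error: expected keys grip, dx, dy, dz, turn
```

```bash
cat >> h.py <<'E'
from scipy.spatial.transform import Rotation as Rr
def togo(X):
    st=get_state(); R=Rr.from_quat(st["eef_rot"]).as_matrix()
    print("t",round(st["clock"],2),"tcp",np.round(st["tool_pos"],4),"F",np.round(st["contact_force"],2),"op",round(st["opening"],3),"ty",np.round(R[:,1],3),"tz",np.round(R[:,2],3))
    print("to go mm (tool axes)",np.round(R.T@(np.array(X)-st["tool_pos"])*1000,1)); print("q",np.round(st["q"],2))
E
python3 -c "
from h import *
togo([.4975,-.2715,.25])"
```

```text
t 0.9 tcp [0.178  0.5991 0.2387] F [0.27 0.43 0.16] op 1.001 ty [0.285 0.959 0.   ] tz [-0.  0. -1.]
to go mm (tool axes) [-554.3 -743.5  -11.3]
q [-1.25  0.69 -0.19  1.57  0.16  0.9  -0.22]
```

Call:
send_rows --series '[{"dx": 0,"dy": 0,"dz": -35,"turn": -0.14,"grip": 1},{"dx": 0,"dy": 0,"dz": -35,"turn": -0.14,"grip": 1},{"dx": 0,"dy": 0,"dz": -35,"turn": -0.14,"grip": 1},{"dx": -24,"dy": -38,"dz": 0,"turn": 0,"grip": 1},{"dx": -24,"dy": -38,"dz": 0,"turn": 0,"grip": 1},{"dx": -24,"dy": -38,"dz": 0,"turn": 0,"grip": 1},{"dx": -24,"dy": -38,"dz": 0,"turn": 0,"grip": 1},{"dx": -24,"dy": -38,"dz": 0,"turn": 0,"grip": 1},{"dx": -24,"dy": -38,"dz": 0,"turn": 0,"grip": 1},{"dx": -24,"dy": -38,"dz": 0,"turn": 0,"grip": 1},{"dx": -24,"dy": -38,"dz": 0,"turn": 0,"grip": 1},{"dx": -24,"dy": -38,"dz": 0,"turn": 0,"grip": 1},{"dx": -24,"dy": -38,"dz": 0,"turn": 0,"grip": 1}]' --force 30

```text
clock: 2.2
tool_pos: [0.4666, 0.2522, 0.344]
eef_rot: [-0.066, 0.998, 0.0, 0.0]
contact_force: [0.5, 0.1, 0.8]
opening: 0.996
```

```bash
python3 -c "
from h import *
togo([.4975,-.2715,.25])"
```

```text
t 2.2 tcp [0.4666 0.2522 0.344 ] F [0.5  0.06 0.82] op 0.996 ty [-0.131  0.991  0.   ] tz [ 0.  0. -1.]
to go mm (tool axes) [  38.  -523.3   93.8]
q [-0.37  0.45 -0.32  1.7   0.16  1.02  0.95]
```

Call:
send_rows --series '[{"dx": 3,"dy": -40,"dz": 0,"turn": 0,"grip": 1},{"dx": 3,"dy": -40,"dz": 0,"turn": 0,"grip": 1},{"dx": 3,"dy": -40,"dz": 0,"turn": 0,"grip": 1},{"dx": 3,"dy": -40,"dz": 0,"turn": 0,"grip": 1},{"dx": 3,"dy": -40,"dz": 0,"turn": 0,"grip": 1},{"dx": 3,"dy": -40,"dz": 0,"turn": 0,"grip": 1},{"dx": 3,"dy": -40,"dz": 0,"turn": 0,"grip": 1},{"dx": 3,"dy": -40,"dz": 0,"turn": 0,"grip": 1},{"dx": 3,"dy": -40,"dz": 10,"turn": 0,"grip": 1},{"dx": 3,"dy": -40,"dz": 20,"turn": 0,"grip": 1},{"dx": 3,"dy": -40,"dz": 20,"turn": 0,"grip": 1},{"dx": 3,"dy": -40,"dz": 20,"turn": 0,"grip": 1},{"dx": 2,"dy": -43,"dz": 24,"turn": 0,"grip": 1},{"dx": 0,"dy": 0,"dz": 0,"turn": 0,"grip": 1}]'

```text
clock: 3.6
tool_pos: [0.4933, -0.2766, 0.2463]
eef_rot: [-0.061, 0.998, -0.001, -0.003]
contact_force: [-0.8, 0.5, 0.8]
opening: 1.004
```

Run:
```python
from h import *
togo([.4975,-.2715,.125])
s=snapshot("side"); im=cv2.resize(s["img"][60:200,190:330],None,fx=4.2,fy=4.2,interpolation=cv2.INTER_CUBIC); save(s,"a1",im)
```

```text
t 3.6 tcp [ 0.4933 -0.2766  0.2463] F [-0.83  0.53  0.77] op 1.004 ty [-0.121  0.993 -0.001] tz [-0.006 -0.002 -1.   ]
to go mm (tool axes) [ -5.6   4.8 121.3]
q [ 0.56  0.6  -0.23  1.73  0.18  0.83  1.94]
```

View pics/a1.png

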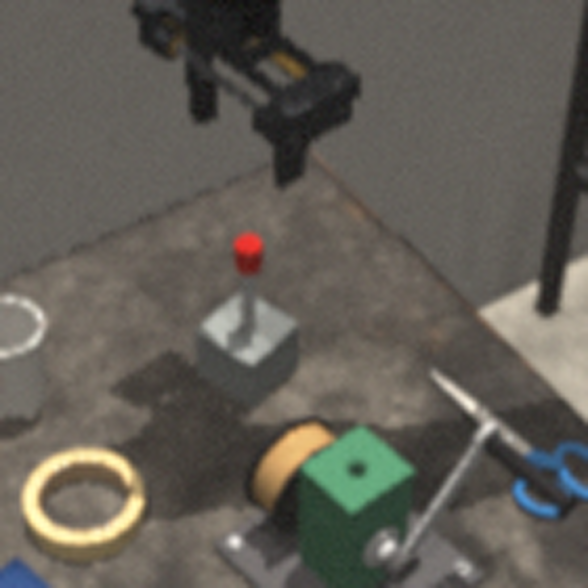

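The open gripper is above the red knob, which shows at about (248,245) in the crop, with a finger to each side. I'm descending.

Call:
send_rows --series '[{"dx": -2,"dy": 2,"dz": 10,"turn": 0,"grip": 1},{"dx": -1,"dy": 1,"dz": 20,"turn": 0,"grip": 1},{"dx": 0,"dy": 0,"dz": 20,"turn": 0,"grip": 1},{"dx": 0,"dy": 0,"dz": 20,"turn": 0,"grip": 1},{"dx": 0,"dy": 0,"dz": 20,"turn": 0,"grip": 1},{"dx": 0,"dy": 0,"dz": 15,"turn": 0,"grip": 1},{"dx": 0,"dy": 0,"dz": 10,"turn": 0,"grip": 1},{"dx": 0,"dy": 0,"dz": 0,"turn": 0,"grip": 1},{"dx": 0,"dy": 0,"dz": 0,"turn": 0,"grip": 1}]'

```text
clock: 4.55
tool_pos: [0.4997, -0.2655, 0.1353]
eef_rot: [-0.066, 0.998, 0.0, 0.001]
contact_force: [1.4, -0.3, 0.3]
opening: 1.001
```

Run:
```python
from h import *
togo([.4975,-.2715,.123])
```

```text
t 4.55 tcp [ 0.4997 -0.2655  0.1353] F [ 1.43 -0.33  0.34] op 1.001 ty [-0.132  0.991 -0.   ] tz [ 0.001  0.    -1.   ]
to go mm (tool axes) [ 2.9 -5.6 12.3]
q [ 0.52  0.76 -0.19  1.84  0.24  0.56  1.88]
```

Call:
send_rows --series '[{"dx": 3,"dy": -5.5,"dz": 6,"turn": 0,"grip": 1},{"dx": 0,"dy": 0,"dz": 6,"turn": 0,"grip": 1},{"dx": 0,"dy": 0,"dz": 0,"turn": 0,"grip": 0.5},{"dx": 0,"dy": 0,"dz": 0,"turn": 0,"grip": 0.4},{"dx": 0,"dy": 0,"dz": 0,"turn": 0,"grip": 0},{"dx": 0,"dy": 0,"dz": 0,"turn": 0,"grip": 0},{"dx": 0,"dy": 0,"dz": 0,"turn": 0,"grip": 0},{"dx": 0,"dy": 0,"dz": 0,"turn": 0,"grip": 0}]' --force 25

```text
clock: 5.35
tool_pos: [0.4968, -0.2721, 0.1228]
eef_rot: [-0.066, 0.998, 0.0, 0.0]
contact_force: [-0.8, -0.2, -1.0]
opening: 0.476
```

Run:
```python
from h import *
togo([.4975,-.2715,.123])
```

```text
t 5.35 tcp [ 0.4968 -0.2721  0.1228] F [-0.77 -0.2  -0.95] op 0.476 ty [-0.131  0.991  0.   ] tz [ 0.  0. -1.]
to go mm (tool axes) [-0.8  0.5 -0.2]
q [ 0.53  0.78 -0.18  1.84  0.25  0.54  1.89]
```

Call:
send_rows --series '[{"dx": 0,"dy": 0,"dz": 0,"turn": 0,"grip": 0},{"dx": 0,"dy": 0,"dz": 0,"turn": 0,"grip": 0},{"dx": 0,"dy": 0,"dz": 0,"turn": 0,"grip": 0},{"dx": 0,"dy": 0,"dz": 0,"turn": 0,"grip": 0},{"dx": 0,"dy": 0,"dz": 0,"turn": 0,"grip": 0}]'

```text
clock: 5.85
tool_pos: [0.4967, -0.2722, 0.1227]
eef_rot: [-0.066, 0.998, 0.0, 0.0]
contact_force: [0.5, -0.1, 0.2]
opening: 0.261
```

Call:
send_rows --series '[{"dx": 0,"dy": 0,"dz": -5,"turn": 0,"grip": 0},{"dx": 0,"dy": 0,"dz": -15,"turn": 0,"grip": 0},{"dx": 0,"dy": 0,"dz": -20,"turn": 0,"grip": 0},{"dx": 0,"dy": 0,"dz": -25,"turn": 0,"grip": 0},{"dx": 0,"dy": 0,"dz": -25,"turn": 0,"grip": 0},{"dx": 0,"dy": 0,"dz": -25,"turn": 0,"grip": 0},{"dx": 0,"dy": 0,"dz": -20,"turn": 0,"grip": 0},{"dx": 0,"dy": 0,"dz": -20,"turn": 0,"grip": 0},{"dx": 0,"dy": 0,"dz": -10,"turn": 0,"grip": 0},{"dx": 0,"dy": 0,"dz": 0,"turn": 0,"grip": 0}]'

```text
clock: 6.85
tool_pos: [0.4973, -0.2723, 0.2889]
eef_rot: [-0.066, 0.998, -0.001, 0.001]
contact_force: [-0.4, 0.3, -1.1]
opening: 0.262
```

Run:
```python
from h import *
togo([.5452,-.039,.272])
s=snapshot("side"); im=cv2.resize(s["img"][60:200,190:330],None,fx=4.2,fy=4.2,interpolation=cv2.INTER_CUBIC); save(s,"a2",im)
```

```text
t 6.85 tcp [ 0.4973 -0.2723  0.2889] F [-0.39  0.25 -1.15] op 0.262 ty [-0.131  0.991 -0.001] tz [ 0.002 -0.001 -1.   ]
to go mm (tool axes) [-78.  225.1  16.8]
q [ 0.57  0.55 -0.25  1.68  0.16  0.92  1.96]
```

View pics/a2.png

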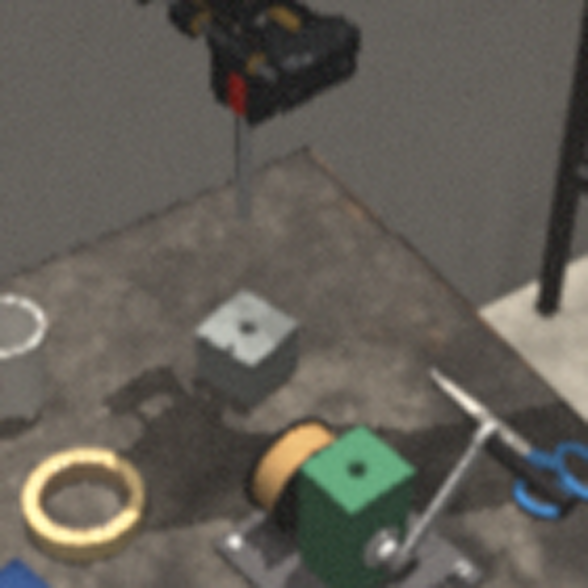

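The pin is held and clear of the block. The head is at about (238,95) in the crop and the tip at about (244,220). I'm moving it above the guide.

Call:
send_rows --series '[{"dx": -4,"dy": 10,"dz": 0,"turn": 0,"grip": 0},{"dx": -9,"dy": 25,"dz": 0,"turn": 0,"grip": 0},{"dx": -9,"dy": 25,"dz": 0,"turn": 0,"grip": 0},{"dx": -9,"dy": 25,"dz": 0,"turn": 0,"grip": 0},{"dx": -9,"dy": 25,"dz": 0,"turn": 0,"grip": 0},{"dx": -9,"dy": 25,"dz": 0,"turn": 0,"grip": 0},{"dx": -9,"dy": 25,"dz": 0,"turn": 0,"grip": 0},{"dx": -9,"dy": 25,"dz": 0,"turn": 0,"grip": 0},{"dx": -7,"dy": 20,"dz": 7,"turn": 0,"grip": 0},{"dx": -4,"dy": 15,"dz": 7,"turn": 0,"grip": 0},{"dx": 0,"dy": 5,"dz": 6,"turn": 0,"grip": 0},{"dx": 0,"dy": 0,"dz": 0,"turn": 0,"grip": 0},{"dx": 0,"dy": 0,"dz": 0,"turn": 0,"grip": 0}]'

```text
clock: 8.2
tool_pos: [0.5441, -0.0398, 0.2672]
eef_rot: [-0.065, 0.998, -0.0, -0.001]
contact_force: [0.7, 0.1, -1.1]
opening: 0.264
```

Run:
```python
from h import *
togo([.5452,-.039,.250])
for n in ("side","top"):
    s=snapshot(n); np.save(n+"1.npy",s,allow_pickle=True)
    a,b=map(int,proj(s,[.5452,-.039,.127])); 
    im=cv2.resize(s["img"][b-60:b+40,a-50:a+50],None,fx=5.8,fy=5.8,interpolation=cv2.INTER_CUBIC); save(s,"b1"+n,im); print(a,b)
    r=regions_of(s,"pin_knob")
    for k in r[:2]: print(k["score"],k["extent"])
```

```text
t 8.2 tcp [ 0.5441 -0.0398  0.2672] F [ 0.69  0.05 -1.14] op 0.264 ty [-0.13   0.992 -0.001] tz [-0.001 -0.001 -1.   ]
to go mm (tool axes) [-1.2  0.7 17.2]
q [ 0.14  0.55 -0.24  1.77  0.17  0.84  1.52]
274 170
0.62 [275.7, 134.8, 278.1, 165.3]
268 213
0.21 [349.3, 170.0, 368.1, 190.3]
```

View pics/b1side.png

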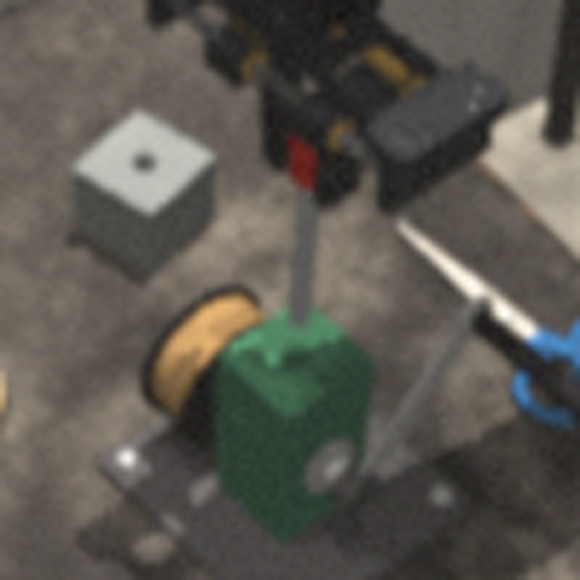

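View pics/b1top.png

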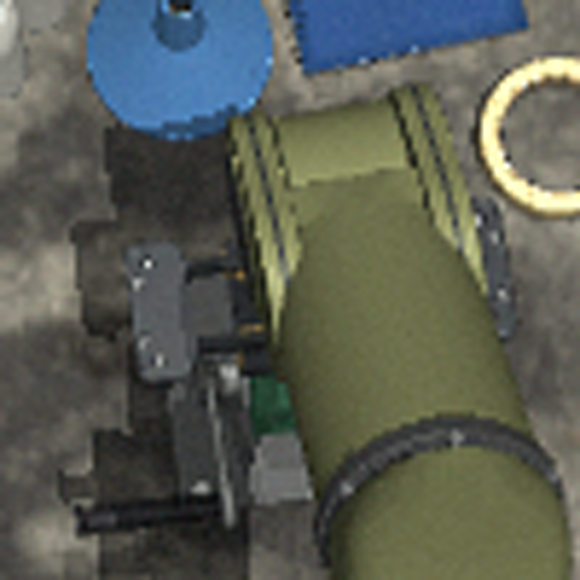

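Run:
```python
from h import *
s=np.load("side1.npy",allow_pickle=True).item()
for z in (.154,.1545,.22,.2825,.295): print(z,proj(s,[.5441,-.0398,z]))
print("hole@avg",proj(s,[.5452,-.039,.127]),"top est",proj(s,[.5437,-.041,.127]))
# shank axis per row
im=s["img"].astype(int)
for v in range(130,172,2): print(v,list(map(tuple,im[v,268:284]))[0:0], ''.join('%4d'%x for x in im[v,266:286].sum(1)))
s0=np.load("side0.npy",allow_pickle=True).item()
g=s0["img"].astype(int).sum(2)[164:178,266:284]; w=np.clip(330-g,0,None); w[:, :3]=0; w[:,-3:]=0
v,u=np.mgrid[164:178,266:284]; print("hole centroid",(w*u).sum()/w.sum(),(w*v).sum()/w.sum())
```

```text
0.154 (np.float64(275.17618884533994), np.float64(165.08307598643876))
0.1545 (np.float64(275.18195666334867), np.float64(164.97933611584872))
0.22 (np.float64(275.97075650387353), np.float64(150.8019644613529))
0.2825 (np.float64(276.79049099352596), np.float64(136.0894757602002))
0.295 (np.float64(276.9630872057179), np.float64(132.99444014548243))
hole@avg (np.float64(274.7299716526108), np.float64(170.8963884074625)) top est (np.float64(274.75881969507424), np.float64(170.29588297623934))
130 []  272 271 226 144  85 103  93 102 104 115 124 119 145 142 133 141 162 148 149 112
132 []  282 274 257 146 115  86 111 101 112 108 109 114 112 100 156 210 261 224 205 147
134 []  278 279 260 160  94  88  97 112 138 151 141 110 105 126 169 219 225 228 226 222
136 []  273 281 253 175 115  92  94 128 165 168 182 161 145  91 112 117 129 141 188 223
138 []  283 280 276 251 193 123 113 149 163 154 159 167 136 115 112  99 116 116 105 135
140 []  278 280 292 291 295 293 296 274 214 178 173 159 130 111 121 118  86 119 114 145
142 []  301 306 300 318 331 330 316 332 314 253 230 195 115 104  91 102 11
[... 597 characters left out ...]
 338 388 390 384 378 357 349 320
158 []  328 344 344 331 318 342 361 356 294 276 268 297 349 389 395 374 383 389 373 364
160 []  191 254 344 385 387 397 388 349 285 282 271 294 358 392 389 369 374 398 401 385
162 []  411 304 265 388 419 415 384 334 277 270 271 290 337 357 331 340 350 360 360 347
164 []  442 418 369 368 370 365 369 319 277 265 274 301 316 324 340 350 374 369 359 334
166 []  333 298 305 305 320 317 328 310 313 298 303 310 316 324 322 330 329 321 310 297
168 []  347 365 364 325 312 319 315 311 304 314 311 315 320 292 295 291 246 217 234 244
170 []  257 252 259 298 329 320 287 249 216 214 213 220 216 199 202 200 193 181 182 180
hole centroid 274.74816983894584 171.47510980966325
```

Call:
send_rows --series '[{"dx": -1.5,"dy": 1,"dz": 5,"turn": 0,"grip": 0},{"dx": 0,"dy": 0,"dz": 8,"turn": 0,"grip": 0},{"dx": 0,"dy": 0,"dz": 8,"turn": 0,"grip": 0},{"dx": 0,"dy": 0,"dz": 5,"turn": 0,"grip": 0},{"dx": 0,"dy": 0,"dz": 4,"turn": 0,"grip": 0},{"dx": 0,"dy": 0,"dz": 4,"turn": 0,"grip": 0},{"dx": 0,"dy": 0,"dz": 0,"turn": 0,"grip": 0}]'

```text
clock: 9.1
tool_pos: [0.5455, -0.0383, 0.2331]
eef_rot: [-0.065, 0.998, -0.0, -0.001]
contact_force: [-0.5, -0.4, -2.3]
opening: 0.262
```

Run:
```python
from h import *
togo([.5455,-.0385,.1975])
s=snapshot("side")
im=cv2.resize(s["img"][110:210,224:324],None,fx=5.8,fy=5.8,interpolation=cv2.INTER_CUBIC); save(s,"b2",im)
```

```text
t 9.1 tcp [ 0.5455 -0.0383  0.2331] F [-0.5  -0.44 -2.28] op 0.262 ty [-0.131  0.991 -0.001] tz [-0.001 -0.001 -1.   ]
to go mm (tool axes) [ 0.  -0.2 35.6]
q [ 0.12  0.6  -0.23  1.81  0.19  0.76  1.5 ]
```

View pics/b2.png

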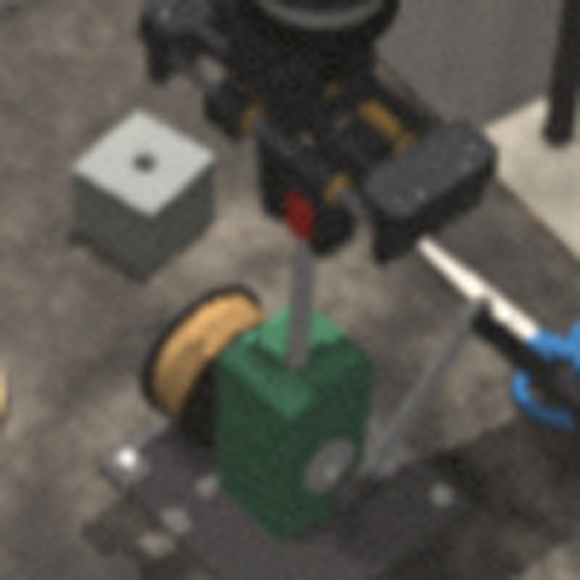

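The tip is in the hole at about (298,365) in the crop, with no upward force. I'm lowering further.

Call:
send_rows --series '[{"dx": 0,"dy": 0,"dz": 6,"turn": 0,"grip": 0},{"dx": 0,"dy": 0,"dz": 8,"turn": 0,"grip": 0},{"dx": 0,"dy": 0,"dz": 6,"turn": 0,"grip": 0},{"dx": 0,"dy": 0,"dz": 5,"turn": 0,"grip": 0},{"dx": 0,"dy": 0,"dz": 4,"turn": 0,"grip": 0},{"dx": 0,"dy": 0,"dz": 3,"turn": 0,"grip": 0},{"dx": 0,"dy": 0,"dz": 0,"turn": 0,"grip": 0}]'

```text
clock: 9.85
tool_pos: [0.5457, -0.0382, 0.2012]
eef_rot: [-0.065, 0.998, -0.0, -0.001]
contact_force: [-0.8, -4.4, -1.7]
opening: 0.265
```

Call:
send_rows --series '[{"dx": 0,"dy": -1.2,"dz": 0,"turn": 0,"grip": 0},{"dx": 0,"dy": 0,"dz": 2,"turn": 0,"grip": 0},{"dx": 0,"dy": 0,"dz": 0,"turn": 0,"grip": 0}]'

```text
clock: 10.15
tool_pos: [0.5461, -0.0387, 0.1997]
eef_rot: [-0.066, 0.998, 0.0, -0.0]
contact_force: [-0.1, -3.7, -1.5]
opening: 0.264
```

Call:
send_rows --series '[{"dx": 0,"dy": -1.5,"dz": 1,"turn": 0,"grip": 0},{"dx": 0,"dy": 0,"dz": 1,"turn": 0,"grip": 0},{"dx": 0,"dy": 0,"dz": 0,"turn": 0,"grip": 0}]'

```text
clock: 10.45
tool_pos: [0.5463, -0.0396, 0.1976]
eef_rot: [-0.066, 0.998, 0.001, -0.0]
contact_force: [-0.8, -0.2, -1.3]
opening: 0.261
```

Call:
send_rows --series '[{"dx": 0,"dy": 0,"dz": 0,"turn": 0,"grip": 0.45},{"dx": 0,"dy": 0,"dz": 0,"turn": 0,"grip": 0.45},{"dx": 0,"dy": 0,"dz": 0,"turn": 0,"grip": 0.6},{"dx": 0,"dy": 0,"dz": 0,"turn": 0,"grip": 0.6}]'

```text
clock: 10.85
tool_pos: [0.5465, -0.0401, 0.1978]
eef_rot: [-0.066, 0.998, 0.0, 0.0]
contact_force: [-0.2, -0.4, 0.1]
opening: 0.587
```

Run:
```python
from h import *
togo([.5455,-.0385,.30])
s=snapshot("side")
im=cv2.resize(s["img"][110:210,224:324],None,fx=5.8,fy=5.8,interpolation=cv2.INTER_CUBIC); save(s,"b3",im)
for z in (.212,.225): print(proj(s,[.5463,-.0396,z]))
```

```text
t 10.85 tcp [ 0.5465 -0.0401  0.1978] F [-0.18 -0.45  0.15] op 0.587 ty [-0.131  0.991  0.   ] tz [ 0.001  0.    -1.   ]
to go mm (tool axes) [   0.8    1.8 -102.2]
q [ 0.12  0.65 -0.21  1.84  0.21  0.67  1.49]
(np.float64(275.3117368541769), np.float64(152.93575683108622))
(np.float64(275.4701313733561), np.float64(150.00777963843393))
```

View pics/b3.png

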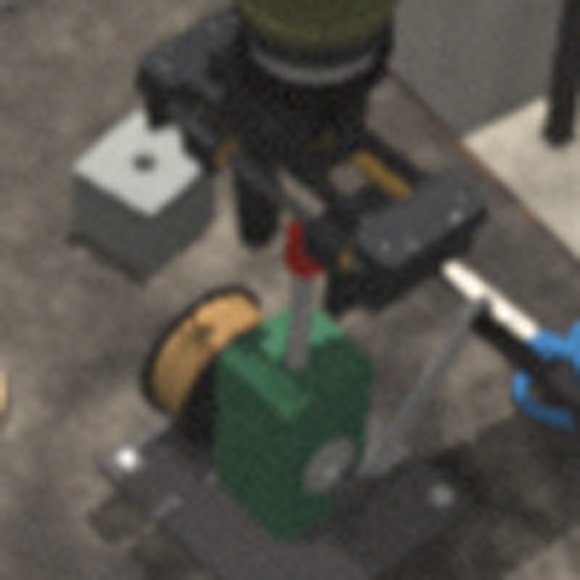

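The pin is released and standing in the guide, with its head at row ~153. That matches a head height of 0.212, so it is resting on the shaft. Next I'll retract and go behind the handle.

Call:
send_rows --series '[{"dx": 0,"dy": 0,"dz": -5,"turn": 0,"grip": 0.6},{"dx": 0,"dy": 0,"dz": -15,"turn": 0,"grip": 0.6},{"dx": 0,"dy": 0,"dz": -25,"turn": 0,"grip": 0.6},{"dx": 0,"dy": 0,"dz": -30,"turn": 0,"grip": 0.6},{"dx": 0,"dy": 0,"dz": -10,"turn": 0,"grip": 0},{"dx": 10,"dy": 12,"dz": 0,"turn": 0,"grip": 0},{"dx": 20,"dy": 20,"dz": 0,"turn": 0,"grip": 0},{"dx": 30,"dy": 25,"dz": 0,"turn": 0,"grip": 0},{"dx": 30,"dy": 25,"dz": 0,"turn": 0,"grip": 0},{"dx": 20,"dy": 20,"dz": 0,"turn": 0,"grip": 0},{"dx": 10,"dy": 10,"dz": 0,"turn": 0,"grip": 0},{"dx": 0,"dy": 0,"dz": 0,"turn": 0,"grip": 0},{"dx": 0,"dy": 0,"dz": 0,"turn": 0,"grip": 0}]'

```text
clock: 12.2
tool_pos: [0.414, 0.0545, 0.2828]
eef_rot: [-0.065, 0.998, -0.0, 0.001]
contact_force: [-0.5, -0.2, -0.4]
opening: 0.007
```

Run:
```python
from h import *
togo([.4124,.0558,.133])
for n in ("side","top"):
    s=snapshot(n); a,b=map(int,proj(s,[.5,.01,.127]))
    im=cv2.resize(s["img"][b-50:b+50,a-50:a+50],None,fx=5.8,fy=5.8,interpolation=cv2.INTER_CUBIC); save(s,"c1"+n,im); print(a,b)
    P,C,u,v=cloud(s); C=C.astype(int); r,g,bb=C.T
    m=(r>110)&(g<75)&(bb<75)&(r>2*g)&(abs(P[:,0]-.546)<.05)&(abs(P[:,1]+.04)<.05)
    print(n,m.sum(),np.round(np.median(P[m],0),4),np.round(P[m].min(0),4),np.round(P[m].max(0),4),u[m].mean(),v[m].mean())
```

```text
t 12.2 tcp [0.414  0.0545 0.2828] F [-0.47 -0.24 -0.42] op 0.007 ty [-0.13   0.991 -0.   ] tz [ 0.001 -0.    -1.   ]
to go mm (tool axes) [  1.6   1.5 149.8]
q [-0.05  0.36 -0.27  2.09  0.15  0.7   1.29]
295 174
side 39 [ 0.5445 -0.0372  0.2214] [ 0.5332 -0.0496  0.2053] [ 0.553  -0.0275  0.2269] 276.35897435897436 151.23076923076923
254 226
top 11 [ 0.5368 -0.0382  0.2221] [ 0.5277 -0.051   0.2131] [ 0.5462 -0.0318  0.2268] 270.0 212.1818181818182
```

View pics/c1side.png

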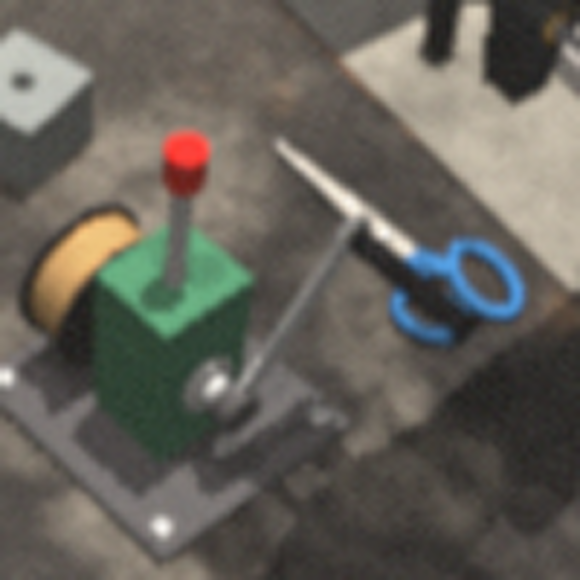

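View pics/c1top.png

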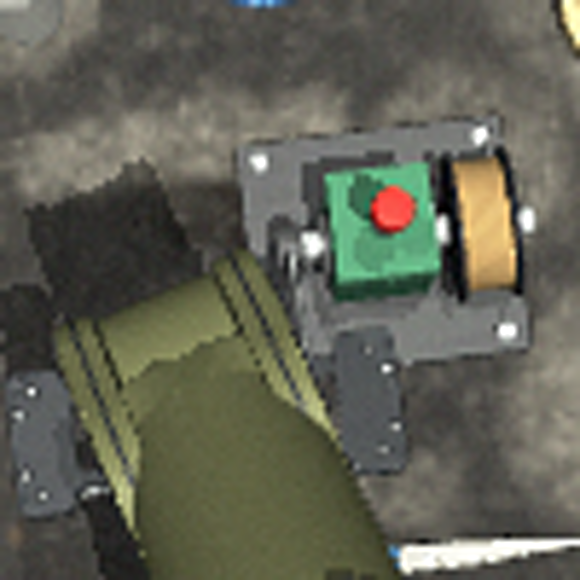

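The pin stands in the guide, leaning only slightly, and the crank hasn't moved. I'm lowering the closed fingers behind the handle.

Call:
send_rows --series '[{"dx": 1,"dy": 1,"dz": 10,"turn": 0,"grip": 0},{"dx": 0,"dy": 0,"dz": 20,"turn": 0,"grip": 0},{"dx": 0,"dy": 0,"dz": 25,"turn": 0,"grip": 0},{"dx": 0,"dy": 0,"dz": 25,"turn": 0,"grip": 0},{"dx": 0,"dy": 0,"dz": 25,"turn": 0,"grip": 0},{"dx": 0,"dy": 0,"dz": 20,"turn": 0,"grip": 0},{"dx": 0,"dy": 0,"dz": 15,"turn": 0,"grip": 0},{"dx": 0,"dy": 0,"dz": 8,"turn": 0,"grip": 0},{"dx": 0,"dy": 0,"dz": 0,"turn": 0,"grip": 0},{"dx": 0,"dy": 0,"dz": 0,"turn": 0,"grip": 0}]'

```text
clock: 13.3
tool_pos: [0.4122, 0.0556, 0.1349]
eef_rot: [-0.065, 0.998, -0.0, 0.0]
contact_force: [0.5, -0.6, -0.3]
opening: 0.007
```

```bash
cat >> h.py <<'E'
def wf(X):
    d=np.array(X)-np.array([.5463,-.0396,0]); wx=np.array([.991,.131,0]);wy=np.array([-.131,.991,0])
    return np.array([d@wx,d@wy,X[2]])
def look(name,red=True):
    st=get_state(); s=snapshot("side")
    a,b=map(int,proj(s,[.5,.01,.127]))
    im=cv2.resize(s["img"][b-50:b+50,a-50:a+50],None,fx=5.8,fy=5.8,interpolation=cv2.INTER_CUBIC); save(s,name,im)
    P,C,u,v=cloud(s); C=C.astype(int); r,g,bb=C.T
    m=(r>110)&(g<75)&(bb<75)&(r>2*g)&(abs(P[:,0]-.546)<.06)&(abs(P[:,1]+.04)<.06)
    print("red n",m.sum(),"zmax",np.round(np.percentile(P[m][:,2],90),4) if m.any() else "","vtop",v[m].min() if m.any() else "", "vmean",v[m].mean() if m.any() else "")
    print("t",round(st["clock"],2),"wf tcp",np.round(wf(st["tool_pos"])*1000,1),"F winder",np.round(np.array([st["contact_force"]@[.991,.131,0],st["contact_force"]@[-.131,.991,0],st["contact_force"][2]]),2))
E
python3 - <<'E'
from h import *
look("c2")
E
```

```text
red n 39 zmax 0.2248 vtop 148 vmean 150.92307692307693
t 13.3 wf tcp [-120.4  111.9  134.9] F winder [ 0.41 -0.71 -0.27]
```

View pics/c2.png

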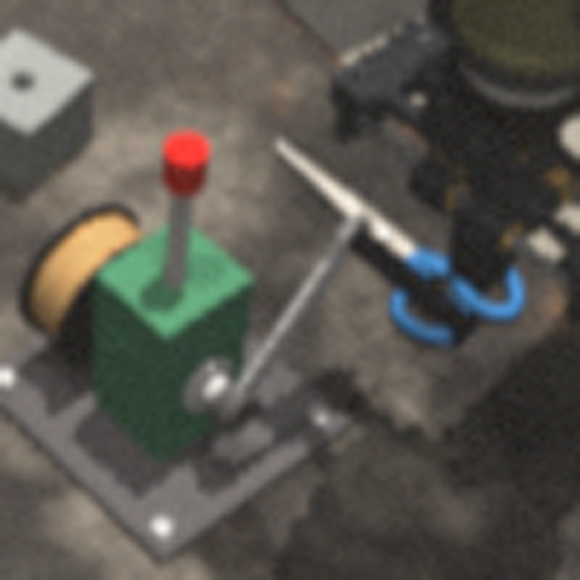

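Call:
send_rows --series '[{"dx": -6,"dy": 0,"dz": 0,"turn": 0,"grip": 0},{"dx": -6,"dy": 0,"dz": 0,"turn": 0,"grip": 0},{"dx": -6,"dy": 0,"dz": 0,"turn": 0,"grip": 0},{"dx": -6,"dy": 0,"dz": -3,"turn": 0,"grip": 0},{"dx": -6,"dy": 0,"dz": -4,"turn": 0,"grip": 0},{"dx": -6,"dy": 0,"dz": -4,"turn": 0,"grip": 0},{"dx": -6,"dy": 0,"dz": -4,"turn": 0,"grip": 0},{"dx": -6,"dy": 0,"dz": -4,"turn": 0,"grip": 0},{"dx": 0,"dy": 0,"dz": 0,"turn": 0,"grip": 0}]'

```text
clock: 14.25
tool_pos: [0.4609, 0.0622, 0.1543]
eef_rot: [-0.065, 0.998, 0.0, 0.001]
contact_force: [0.3, -0.2, -0.2]
opening: 0.007
```

Run:
```python
from h import *
look("c3")
```

```text
red n 44 zmax 0.2252 vtop 148 vmean 151.29545454545453
t 14.25 wf tcp [-71.3 112.1 154.3] F winder [ 0.25 -0.24 -0.19]
```

View pics/c3.png

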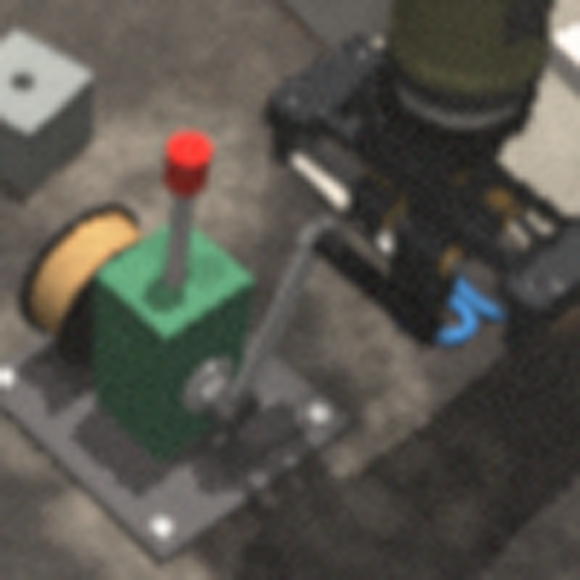

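The crank is moving with the fingers, and its arm end is now at about (318,232). The pin is still at its resting height, so I'll go on in small steps.

Call:
send_rows --series '[{"dx": -3,"dy": 0,"dz": -1,"turn": 0,"grip": 0},{"dx": -3,"dy": 0,"dz": -1,"turn": 0,"grip": 0},{"dx": -3,"dy": 0,"dz": -2,"turn": 0,"grip": 0},{"dx": -3,"dy": 0,"dz": -1,"turn": 0,"grip": 0},{"dx": -3,"dy": 0,"dz": -1,"turn": 0,"grip": 0}]'

```text
clock: 14.8
tool_pos: [0.4743, 0.0639, 0.1598]
eef_rot: [-0.065, 0.998, -0.0, -0.0]
contact_force: [-1.5, -1.4, 0.7]
opening: 0.005
```

```bash
python3 -c "
from h import *
look('c4')"
```

```text
red n 41 zmax 0.2232 vtop 148 vmean 151.29268292682926
t 14.8 wf tcp [-57.8 112.  159.8] F winder [-1.62 -1.17  0.65]
```

Call:
send_rows --series '[{"dx": -3,"dy": 0,"dz": -1,"turn": 0,"grip": 0},{"dx": -3,"dy": 0,"dz": -1,"turn": 0,"grip": 0},{"dx": -3,"dy": 0,"dz": -1,"turn": 0,"grip": 0},{"dx": -3,"dy": 0,"dz": -1,"turn": 0,"grip": 0},{"dx": -3,"dy": 0,"dz": -1,"turn": 0,"grip": 0}]'

```text
clock: 15.35
tool_pos: [0.4892, 0.0661, 0.1648]
eef_rot: [-0.066, 0.998, 0.0, 0.0]
contact_force: [-1.1, -2.1, 0.7]
opening: 0.006
```

```bash
python3 -c "
from h import *
look('c5')"
```

```text
red n 36 zmax 0.213 vtop 152 vmean 154.75
t 15.35 wf tcp [-42.8 112.2 164.8] F winder [-1.35 -1.9   0.7 ]
```

The pin has dropped about 12 mm (head top now at 0.213). I'll continue gently until it comes up firm.

Call:
send_rows --series '[{"dx": -3,"dy": 0,"dz": -0.5,"turn": 0,"grip": 0},{"dx": -3,"dy": 0,"dz": -0.5,"turn": 0,"grip": 0},{"dx": -3,"dy": 0,"dz": -0.5,"turn": 0,"grip": 0},{"dx": -3,"dy": 0,"dz": -0.5,"turn": 0,"grip": 0}]'

```text
clock: 15.8
tool_pos: [0.5011, 0.0677, 0.1667]
eef_rot: [-0.066, 0.998, 0.0, 0.0]
contact_force: [-1.6, -1.3, -0.1]
opening: 0.004
```

```bash
python3 -c "
from h import *
look('c6')"
```

```text
red n 35 zmax 0.214 vtop 152 vmean 154.4
t 15.8 wf tcp [-30.8 112.2 166.7] F winder [-1.78 -1.05 -0.07]
```

Call:
send_rows --series '[{"dx": -3,"dy": 0,"dz": -0.5,"turn": 0,"grip": 0},{"dx": -3,"dy": 0,"dz": 0,"turn": 0,"grip": 0},{"dx": -3,"dy": 0,"dz": 0,"turn": 0,"grip": 0},{"dx": -3,"dy": 0,"dz": 0,"turn": 0,"grip": 0}]'

```text
clock: 16.25
tool_pos: [0.5127, 0.0692, 0.1671]
eef_rot: [-0.066, 0.998, -0.0, -0.0]
contact_force: [-2.5, -0.6, -0.2]
opening: 0.006
```

```bash
python3 -c "
from h import *
look('c7')"
```

```text
red n 31 zmax 0.2493 vtop 150 vmean 153.3548387096774
t 16.25 wf tcp [-19.1 112.2 167.1] F winder [-2.55 -0.24 -0.22]
```

View pics/c7.png

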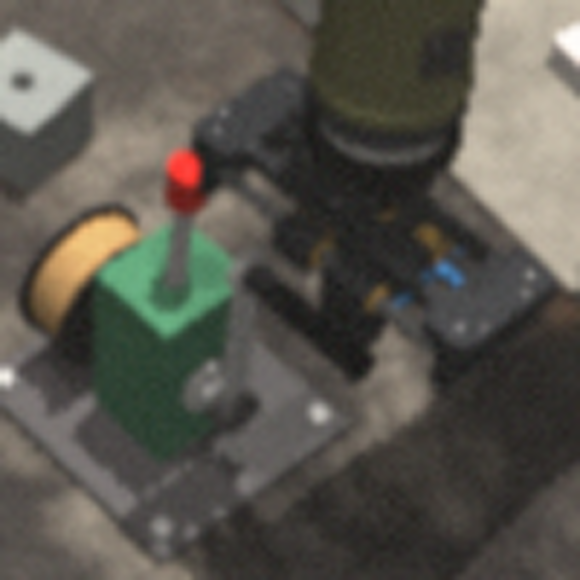

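The head is at (185,180) and sits below and clear of the gripper body, which only covers part of it in this view. Force is starting to build (2.6 N).

Call:
send_rows --series '[{"dx": -3,"dy": 0,"dz": 0,"turn": 0,"grip": 0},{"dx": -3,"dy": 0,"dz": 0,"turn": 0,"grip": 0},{"dx": 0,"dy": 0,"dz": 0,"turn": 0,"grip": 0}]'

```text
clock: 16.6
tool_pos: [0.5182, 0.0698, 0.1669]
eef_rot: [-0.065, 0.998, -0.0, -0.001]
contact_force: [-3.3, -1.6, -0.5]
opening: 0.004
```

```bash
python3 -c "
from h import *
look('c8')"
```

```text
red n 21 zmax 0.2543 vtop 150 vmean 153.71428571428572
t 16.6 wf tcp [-13.5 112.1 166.9] F winder [-3.48 -1.14 -0.54]
```

Call:
send_rows --series '[{"dx": -3,"dy": 0,"dz": 0,"turn": 0,"grip": 0},{"dx": -3,"dy": 0,"dz": 0,"turn": 0,"grip": 0},{"dx": 0,"dy": 0,"dz": 0,"turn": 0,"grip": 0}]'

```text
clock: 16.95
tool_pos: [0.5235, 0.0705, 0.1668]
eef_rot: [-0.065, 0.998, -0.0, -0.001]
contact_force: [-6.3, -1.9, 0.1]
opening: 0.002
```

```bash
python3 -c "
from h import *
look('c9')"
```

```text
red n 8 zmax 0.2271 vtop 152 vmean 154.125
t 16.95 wf tcp [ -8.1 112.1 166.8] F winder [-6.53 -1.07  0.14]
```

View pics/c9.png

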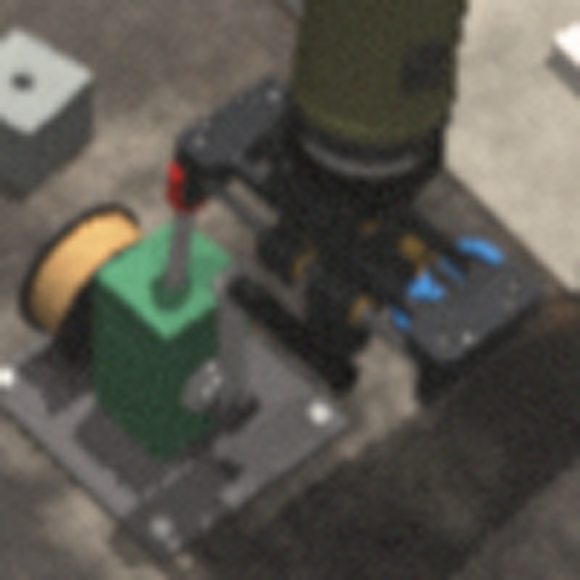

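It's firm at 6.5 N. I'll bring it to about 10 N and hold.

Call:
send_rows --series '[{"dx": -2.5,"dy": 0,"dz": 0,"turn": 0,"grip": 0},{"dx": -2,"dy": 0,"dz": 0,"turn": 0,"grip": 0},{"dx": 0,"dy": 0,"dz": 0,"turn": 0,"grip": 0},{"dx": 0,"dy": 0,"dz": 0,"turn": 0,"grip": 0}]'

```text
clock: 17.4
tool_pos: [0.5267, 0.0708, 0.1666]
eef_rot: [-0.066, 0.998, -0.0, -0.003]
contact_force: [-7.3, -1.7, 0.2]
opening: 0.006
```

```bash
python3 -c "
from h import *
look('c10')"
```

```text
red n 0 zmax  vtop  vmean 
t 17.4 wf tcp [ -4.9 112.  166.6] F winder [-7.44 -0.7   0.17]
```

Call:
send_rows --series '[{"dx": -2,"dy": 0,"dz": 0,"turn": 0,"grip": 0},{"dx": -2,"dy": 0,"dz": 0,"turn": 0,"grip": 0},{"dx": 0,"dy": 0,"dz": 0,"turn": 0,"grip": 0},{"dx": 0,"dy": 0,"dz": 0,"turn": 0,"grip": 0},{"dx": 0,"dy": 0,"dz": 0,"turn": 0,"grip": 0}]'

```text
clock: 17.95
tool_pos: [0.5297, 0.0712, 0.1663]
eef_rot: [-0.066, 0.998, -0.001, -0.004]
contact_force: [-9.1, -2.1, -0.1]
opening: 0.007
```

```bash
python3 -c "
from h import *
look('c11')"
```

```text
red n 0 zmax  vtop  vmean 
t 17.95 wf tcp [ -1.9 112.  166.3] F winder [-9.3  -0.86 -0.09]
```

Call:
send_rows --series '[{"dx": -0.5,"dy": 0,"dz": 0,"turn": 0,"grip": 0},{"dx": 0,"dy": 0,"dz": 0,"turn": 0,"grip": 0},{"dx": 3,"dy": 0,"dz": 0,"turn": 0,"grip": 0},{"dx": 4,"dy": 0,"dz": 0,"turn": 0,"grip": 0},{"dx": 4,"dy": 0,"dz": 0,"turn": 0,"grip": 0},{"dx": 4,"dy": 0,"dz": 0,"turn": 0,"grip": 0},{"dx": 4,"dy": 0,"dz": 0,"turn": 0,"grip": 0},{"dx": 8,"dy": 0,"dz": 0,"turn": 0,"grip": 0},{"dx": 10,"dy": 0,"dz": 0,"turn": 0,"grip": 0},{"dx": 10,"dy": 0,"dz": -10,"turn": 0,"grip": 0},{"dx": 10,"dy": 0,"dz": -25,"turn": 0,"grip": 0},{"dx": 10,"dy": 0,"dz": -30,"turn": 0,"grip": 0},{"dx": 0,"dy": 0,"dz": -20,"turn": 0,"grip": 0},{"dx": 0,"dy": 0,"dz": 0,"turn": 0,"grip": 0}]'

```text
clock: 19.4
tool_pos: [0.4684, 0.0638, 0.2554]
eef_rot: [-0.066, 0.998, 0.001, 0.003]
contact_force: [-0.0, -0.5, 0.9]
opening: 0.005
```

Run:
```python
from h import *
look('c12')
s=snapshot("top");np.save("top2.npy",s,allow_pickle=True)
a,b=map(int,proj(s,[.5,.01,.127]))
im=cv2.resize(s["img"][b-50:b+50,a-50:a+50],None,fx=5.8,fy=5.8,interpolation=cv2.INTER_CUBIC); save(s,"c12top",im); print(a,b)
```

```text
red n 46 zmax 0.2124 vtop 151 vmean 154.45652173913044
t 19.4 wf tcp [-63.7 112.7 255.4] F winder [-0.1  -0.48  0.89]
254 226
```

View pics/c12.png

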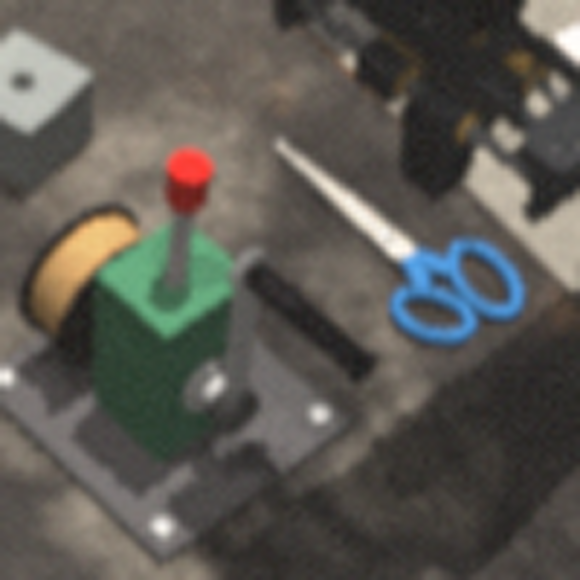

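View pics/c12top.png

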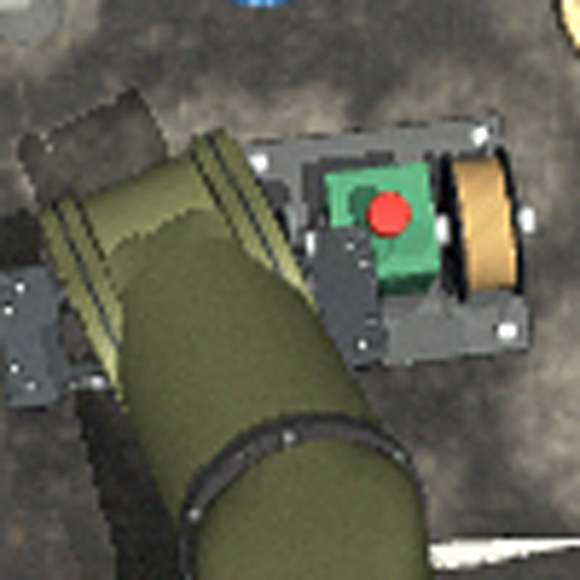

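The pin is seated in the cross-hole with its head top at 0.212, and the crank is standing free near upright. I'm moving over the head to push it down.

Call:
send_rows --series '[{"dx": -6,"dy": -12,"dz": 0,"turn": 0,"grip": 0},{"dx": -12,"dy": -20,"dz": 0,"turn": 0,"grip": 0},{"dx": -14,"dy": -25,"dz": 0,"turn": 0,"grip": 0},{"dx": -14,"dy": -25,"dz": 0,"turn": 0,"grip": 0},{"dx": -12,"dy": -20,"dz": 0,"turn": 0,"grip": 0},{"dx": -6,"dy": -11,"dz": 0,"turn": 0,"grip": 0},{"dx": 0,"dy": 0,"dz": 0,"turn": 0,"grip": 0},{"dx": 0,"dy": 0,"dz": 10,"turn": 0,"grip": 0},{"dx": 0,"dy": 0,"dz": 15,"turn": 0,"grip": 0},{"dx": 0,"dy": 0,"dz": 10,"turn": 0,"grip": 0},{"dx": 0,"dy": 0,"dz": 0,"turn": 0,"grip": 0}]'

```text
clock: 20.6
tool_pos: [0.5436, -0.0394, 0.2155]
eef_rot: [-0.067, 0.998, 0.0, -0.002]
contact_force: [0.8, 0.2, -0.2]
opening: 0.003
```

Run:
```python
from h import *
look('d1')
```

```text
red n 0 zmax  vtop  vmean 
t 20.6 wf tcp [ -2.7   0.6 215.5] F winder [ 0.81  0.08 -0.17]
```

View pics/d1.png

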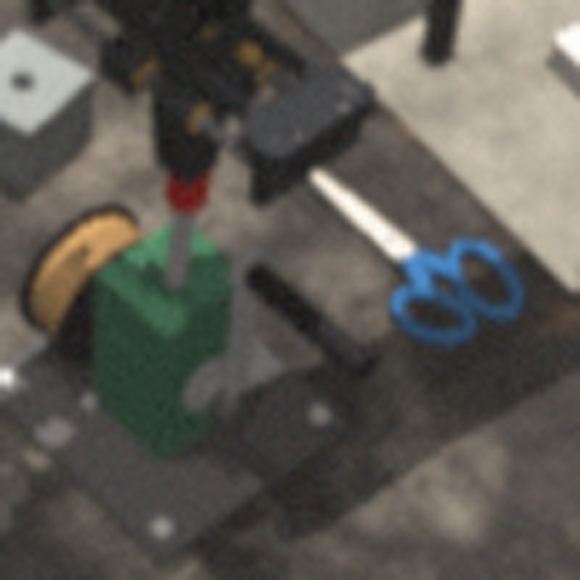

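The fingers are right over the head at about (187,185). I'm pushing down.

Call:
send_rows --series '[{"dx": -2,"dy": 0,"dz": 2,"turn": 0,"grip": 0},{"dx": 0,"dy": 0,"dz": 3,"turn": 0,"grip": 0},{"dx": 0,"dy": 0,"dz": 4,"turn": 0,"grip": 0},{"dx": 0,"dy": 0,"dz": 4,"turn": 0,"grip": 0}]'

```text
clock: 21.05
tool_pos: [0.5489, -0.0401, 0.2055]
eef_rot: [-0.065, 0.998, -0.0, 0.002]
contact_force: [0.6, 0.4, 6.0]
opening: 0.006
```

Call:
send_rows --series '[{"dx": 0,"dy": 0,"dz": 4,"turn": 0,"grip": 0},{"dx": 0,"dy": 0,"dz": 4,"turn": 0,"grip": 0},{"dx": 0,"dy": 0,"dz": 4,"turn": 0,"grip": 0},{"dx": 0,"dy": 0,"dz": 4,"turn": 0,"grip": 0},{"dx": 0,"dy": 0,"dz": 4,"turn": 0,"grip": 0}]'

```text
clock: 21.55
tool_pos: [0.5519, -0.0399, 0.1864]
eef_rot: [-0.066, 0.998, 0.0, 0.005]
contact_force: [4.7, -0.4, 6.9]
opening: 0.006
```

Run:
```python
from h import *
look('d2')
```

```text
red n 0 zmax  vtop  vmean 
t 21.55 wf tcp [  5.5  -1.  186.4] F winder [ 4.57 -1.01  6.9 ]
```

View pics/d2.png

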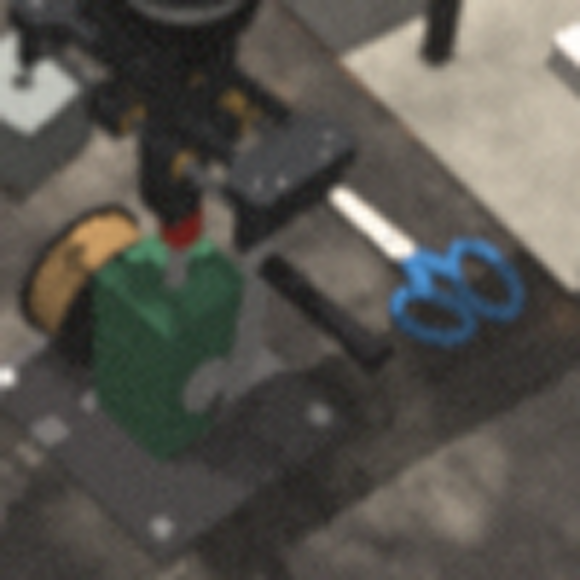

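Call:
send_rows --series '[{"dx": 0,"dy": 0,"dz": 4,"turn": 0,"grip": 0},{"dx": 0,"dy": 0,"dz": 4,"turn": 0,"grip": 0},{"dx": 0,"dy": 0,"dz": 4,"turn": 0,"grip": 0},{"dx": 0,"dy": 0,"dz": 4,"turn": 0,"grip": 0}]'

```text
clock: 22.0
tool_pos: [0.5475, -0.0402, 0.1679]
eef_rot: [-0.066, 0.998, 0.0, 0.0]
contact_force: [1.1, 0.2, 3.7]
opening: 0.007
```

Run:
```python
from h import *
look('d3')
```

```text
red n 0 zmax  vtop  vmean 
t 22.0 wf tcp [  1.1  -0.7 167.9] F winder [1.07 0.03 3.71]
```

View pics/d3.png

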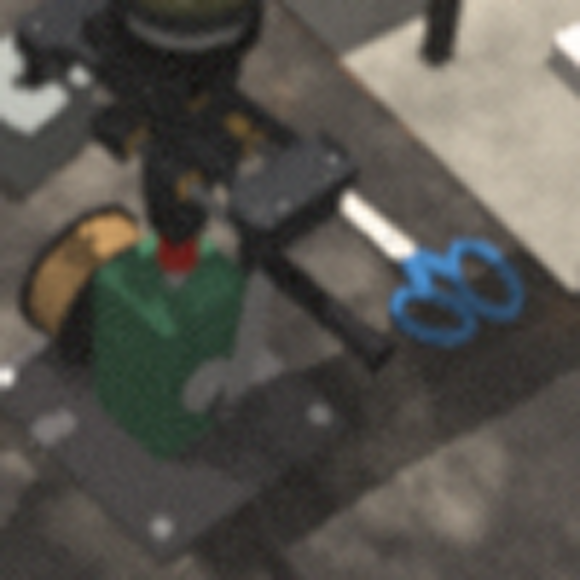

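It went down straight with the lateral force gone. About 15 mm is left.

Call:
send_rows --series '[{"dx": 0,"dy": 0,"dz": 4,"turn": 0,"grip": 0},{"dx": 0,"dy": 0,"dz": 4,"turn": 0,"grip": 0},{"dx": 0,"dy": 0,"dz": 4,"turn": 0,"grip": 0},{"dx": 0,"dy": 0,"dz": 2,"turn": 0,"grip": 0},{"dx": 0,"dy": 0,"dz": 2,"turn": 0,"grip": 0},{"dx": 0,"dy": 0,"dz": 0,"turn": 0,"grip": 0}]'

```text
clock: 22.65
tool_pos: [0.5463, -0.0406, 0.1535]
eef_rot: [-0.065, 0.998, -0.0, -0.001]
contact_force: [-6.1, -1.0, 16.9]
opening: 0.007
```

Call:
send_rows --series '[{"dx": 0,"dy": 0,"dz": 1,"turn": 0,"grip": 0},{"dx": 0,"dy": 0,"dz": 0,"turn": 0,"grip": 0},{"dx": 0,"dy": 0,"dz": -4,"turn": 0,"grip": 0},{"dx": 0,"dy": 0,"dz": -10,"turn": 0,"grip": 0},{"dx": 0,"dy": 0,"dz": -20,"turn": 0,"grip": 0},{"dx": 10,"dy": -10,"dz": -30,"turn": 0,"grip": 0},{"dx": 20,"dy": -20,"dz": -40,"turn": 0,"grip": 0},{"dx": 10,"dy": -30,"dz": -30,"turn": 0,"grip": 0},{"dx": 0,"dy": -40,"dz": 0,"turn": 0,"grip": 0},{"dx": 0,"dy": -40,"dz": 0,"turn": 0,"grip": 0},{"dx": 0,"dy": -40,"dz": 0,"turn": 0,"grip": 0},{"dx": 0,"dy": -10,"dz": 0,"turn": 0,"grip": 0},{"dx": 0,"dy": 0,"dz": 0,"turn": 0,"grip": 0},{"dx": 0,"dy": 0,"dz": 0,"turn": 0,"grip": 0}]'

```text
clock: 24.05
tool_pos: [0.5326, -0.2319, 0.2851]
eef_rot: [-0.066, 0.998, 0.001, -0.0]
contact_force: [0.5, 0.7, 0.7]
opening: 0.007
```

Run:
```python
from h import *
look('e1')
s=snapshot("top")
a,b=map(int,proj(s,[.5,.01,.127]))
im=cv2.resize(s["img"][b-50:b+50,a-50:a+50],None,fx=5.8,fy=5.8,interpolation=cv2.INTER_CUBIC); save(s,"e1top",im)
s2=snapshot("side")
for q in (s,s2):
    P,C,u,v=cloud(q); C=C.astype(int); r,g,bb=C.T
    m=(r>110)&(g<75)&(bb<75)&(r>2*g)&(abs(P[:,0]-.546)<.06)&(abs(P[:,1]+.04)<.06)
    mm=m&(P[:,2]>.147)
    print(m.sum(),np.round(np.median(P[m],0),4),np.round(np.median(P[mm],0),4),np.round(P[m].max(0),4))
    for t in ["mist_5","funnel","scoop_cup","tape_mask"]:
        for k in regions_of(q,t)[:2]: print(t,round(k["score"],2),np.round(k["extent"]))
```

```text
red n 32 zmax 0.1544 vtop 165 vmean 167.5
t 24.05 wf tcp [ -38.8 -188.8  285.1] F winder [0.62 0.66 0.71]
20 [ 0.5469 -0.0383  0.1487] [ 0.5483 -0.0381  0.1508] [ 0.5539 -0.0315  0.1572]
mist_5 0.71 [124. 202. 154. 225.]
mist_5 0.66 [149. 201. 172. 224.]
funnel 0.66 [236. 146. 263. 178.]
scoop_cup 0.56 [355. 166. 366. 174.]
tape_mask 0.63 [300. 163. 328. 191.]
32 [ 0.5489 -0.0343  0.1511] [ 0.5487 -0.0355  0.1513] [ 0.5604 -0.0262  0.1555]
mist_5 0.9 [338. 248. 368. 283.]
mist_5 0.59 [353. 267. 384. 311.]
funnel 0.62 [212. 219. 249. 246.]
funnel 0.4 [184. 128. 200. 160.]
scoop_cup 0.63 [182. 129. 199. 159.]
tape_mask 0.83 [197. 165. 223. 193.]
```

View pics/e1.png

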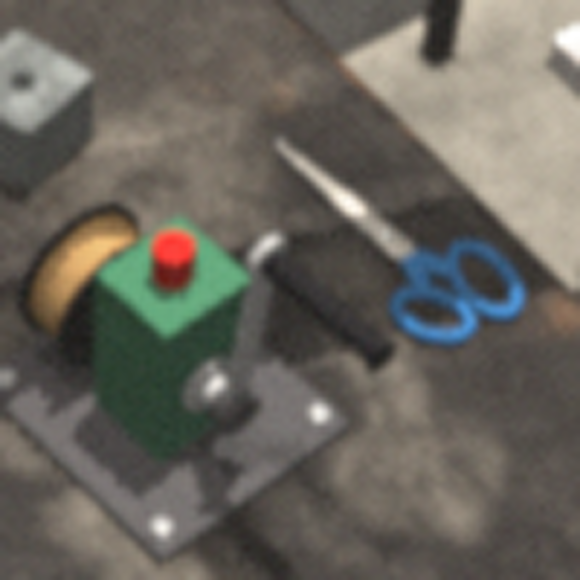

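View pics/e1top.png

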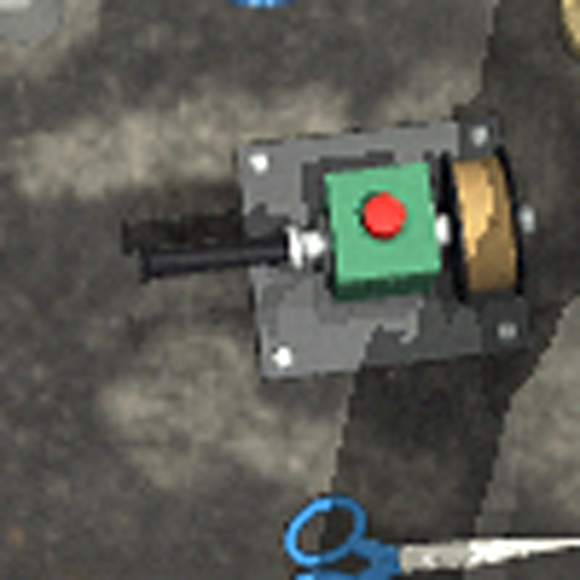

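Run:
```python
from h import *
for n in ("top","side"):
    H=[];G=[]
    for i in range(4):
        q=snapshot(n); P,C,u,v=cloud(q); C=C.astype(int); r,g,bb=C.T
        near=(abs(P[:,0]-.546)<.05)&(abs(P[:,1]+.04)<.05)
        m=(r>170)&(g<90)&near
        H.append(P[m&(P[:,2]>.14)]); G.append(P[(g>r+20)&(g>bb+10)&near&(abs(P[:,2]-.127)<.015)])
    H=np.vstack(H);G=np.vstack(G)
    print(n,len(H),np.round(np.median(H,0),4),H[:,2].std(),"green",np.round(np.median(G[:,2]),4),"diff",np.median(H[:,2])-np.median(G[:,2]))
    # same for the unseated reference
q=np.load("top2.npy",allow_pickle=True).item(); P,C,u,v=cloud(q); C=C.astype(int); r,g,bb=C.T
near=(abs(P[:,0]-.546)<.05)&(abs(P[:,1]+.04)<.05); m=(r>170)&(g<90)&near&(P[:,2]>.19); print("ref dropped (.213)",np.median(P[m],0))
```

```text
top 137 [ 0.5461 -0.0414  0.1513] 0.003407203441847056 green 0.1252 diff 0.026104136298917086
side 109 [ 0.5495 -0.036   0.1517] 0.0022427828584881057 green 0.1251 diff 0.026683204378834063
ref dropped (.213) [ 0.54175227 -0.0403898   0.21013222]
```

```bash
python3 -c "
from plant import *
print(finish_job())"
```

```text
the job is handed in; nothing more can be done
None
```

The winder is locked and the job is handed in, at about 25 s of the 64 s allowed; `finish_job` gave no verdict.

- **Parking the pin:** I lifted the pin out of its block and stood it in the guide hole. I let go with its head at the resting height (head centre 0.212 m).
- **Finding the cross-hole:** I pushed the crank handle in small steps. The pin dropped about 12 mm, then the crank came up firm. I raised the load to a measured 9.3 N, slightly under the 10 N you asked for, and held it for about half a second. I never measured more than that on the handle.
- **Pushing it through:** After backing off, I pushed the pin down with closed fingers until the force rose to 17 N. Partway down there was a brief 4.6 N sideways force, which went away as the pin straightened. A smaller sideways force of 6 N was there at full depth.

**Last checks:**
- Measured against the green housing top, the head stands 26.1 mm high from the top camera and 26.7 mm from the side. The head is 26 mm tall, so it is flush.
- The two cameras disagree by about 3–5 mm on horizontal position. Compared with the housing centre measured earlier, the head reads about 2.5 mm off. That is inside the 4 mm limit and more than a seated pin should be able to shift, so I put it down to measurement error.
- The crank stands free, and the arm is about 19 cm away from the winder and touching nothing.
- The bystanders' outlines match the start to within a few pixels. The one exception is the cup in the top view, which was only partly detected there; the side view shows it unmoved.

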